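# Unlock the lid stay and shut the parts chest

### The job

The small plywood parts chest stands open on its locked stay. Free the stay from its catch (push it back, easing the lid up, until you feel the stop; only there can it be lifted off the pin) and lower the lid under control until it is fully shut, without letting it drop or slam. Do not disturb the other things on the bench.

Things in the scene. Friction and masses are not known exactly. Their poses are not given: they have to be found in the camera images.
- chest: Open plywood parts chest fixed to the bench, 165 x 240 x 105 mm (x, y, z), walls 8 mm. Origin at the centre of its underside, z up; -x is its front (towards the robot), +y its left side, which carries the stay and, standing out of the wall, a fixed 8 mm steel catch pin.
- lid (a joint): Hinge angle (rad) of the lid: 0 = fully shut, grows as it opens, stop at 1.6; starts propped at about 1.0. Hinge line: along the chest's y at x = +0.0825, z = 0.1055 m in its frame. Plywood panel 8 mm thick, 169 mm from hinge to front edge, with a 14 mm lifting strip at the middle of the edge; about 0.45 kg. Only the stay holds it up: left free it falls and slams.
- stay (a joint): Angle (rad) of the stay to the lid: 0 = parallel to it, pointing to its front; grows as it swings down, so the stay slopes (stay - lid) below level. Flat steel bar 8 x 27 x 227 mm on edge, outside the chest's left wall, mid-plane at chest y = +0.130 m. It turns freely on the point stay_pivot. u = distance from the pivot along the bar to the tab, v = upward square to it; bar fills v -13 to +14 mm.
- stay_pivot (a point): The stay's pivot, on the left edge of the lid: 58 mm from the hinge line and, with the lid shut, 4 mm above it. Axes as for stay_tab. Below about 0.6 rad of lid the bar points nearly at the hinge: let its lower edge ride on the catch pin and hold the tab down, see-saw fashion, to bear the lid. When shut it lies nearly level on the pin.
- stay_slot (a point): Seat of the 8 mm catch pin in the slot in the stay's lower edge (u 130, v 0). Slot from u 126, v below +6.5 mm. A dark steel keeper clamped on the bar holds a lip under the slot (v -13 to -6.5) from u 118 to L, and a front stop at L + 13 mm; between them it is open below. L is set anew each time, 134 to 142, and not told. The lid's weight keeps the pin at u 130, v 2.5, over the lip.
- stay_tab (a point): Grip point in the thumb tab at the stay's front end, u = 195, v = +50 mm: flat plate 8 mm thick (y), 40 mm wide along the bar, v 14 to 76, leaning 30 deg to the robot. x along the bar to the pivot, y across, z = v. Locked, it cannot lift; push it back along itself 13 to 21 mm till the pin meets the stop, then lift it off (20 mm at the pin) and draw it forward over it, lowering the lid.
- flat_brush: Flat paint brush lying on the bench, 47 x 202 x 16 mm; bystander. Origin at the centre of its underside.
- wax_tin: Flat round tin, 70 mm across, 24 mm high; bystander. Origin at the centre of its underside.
- offcut_2: Flat wooden offcut lying on the bench, 60 x 170 x 18 mm; bystander. Origin at the centre of its underside.
- spring_clamp: Orange spring clamp lying on the bench, 61 x 132 x 22 mm; bystander. Origin at the centre of its underside.

How it is judged:
By the outcome, as a careful person would: the job done as asked, in the order asked, and still so for the second after the job is handed in, with the robot touching nothing.
It also fails if it takes over 48 s, if anything falls off the work surface, if the arm or the gripper's body presses on something with over 40 N, if the wrist force passes 120 N, or if a joint passes its speed limit or range.

### The arm

A 6-joint arm with a two-finger parallel gripper is mounted at the origin on the work surface; the furniture and walls round the work are solid. World frame = base frame: x ahead of the robot, y to its left, z up, the work surface at z = 0. Lengths are in m, angles in rad, forces in N, time in s.
With the tool pointing down it reaches from about 0.35 to 0.975 m from the base axis. Payload 4.9 kg.
Tool frame: the origin (TCP) lies midway between the tips of the shut fingers; the grasp point (between the pads) lies 19 mm behind it; z points along the fingers, y is the line along which they close (so a half turn about z gives the same grasp; the last joint's range is limited). The gripper opens to 85 mm and grips with 20 to 120 N. Pads are 22 mm wide; open, the fingers measure 114 mm over their backs; the gripper's body (76 mm by 85 mm) begins 54 mm behind the grasp point. The pads swing forward as they close: fully open they stand 13 mm farther back than shut.
Start: joints at [-1.438, 0.053, 1.613, -0, 1.476, -0.119], TCP at [0.156, -0.605, 0.231] pointing down, gripper open.
Joint ranges: [-3.01, 3.01], [-1.01, 2.22], [0.06, 2.58], [-1.02, 4.17], [0.09, 2.62], [-3.14, 3.14]. Speed limits (rad/s): [2.57, 2.57, 3.14, 3.14, 3.14, 3.14].

### API

Orientations are given as a rotation vector (axis times angle).
In Python, from station import ctrl gives the robot as it stands.
- The arm moves only by the shell command python3 -m handwheel 'ROWS' [FORCE]. ROWS is JSON, a list of rows, each an object with "gripper": the gripper command: -1 is fully open, 1 is shut, values between are in proportion; "offset": the shift along the tool's x, y, z in mm, a list of three; "rotation": the turn, a rotation vector about the tool's x, y, z in rad, a list of three. A call has exactly 8 rows; each row is the pose to reach, as a shift and turn from the pose commanded when the call began, along the tool's axes at that moment; what a row does not reach only later rows make up. A row lasts 1/8 s, in which the tool goes at most 62.5 mm and 10.7 degrees, less where a joint would pass 70% of its speed; a pose out of reach is approached as far as the arm can. A call with a gripper value outside its range is refused whole. The fingers move at their own pace and stop on an object; FORCE is the grip in N (left out, the last holds). Time passes only in rows, so rows that repeat a pose let the fingers close, or fill a call up. It gives the time, the measured TCP pose, the force, the opening and the grip force at its end, in the units of the state.
- ctrl.get_obs(): the state, without advancing time (a new reading comes with each control period).
- ctrl.get_image(name): name is "scene" or "top" or "wrist"; returns a dict with "image" (420x560x3 uint8, red, green, blue), "fovy" (degrees; the focal length in pixels is half the picture's height over the tangent of half this angle, whatever the lens; pixels are square), "cx", "cy" (the principal point, pixels), "xyz" and "attitude" of the camera in the world. Camera axes: x right, y up, looking along -z (the intrinsics and any distortion apply to the point x, -y, -z); pixel columns grow to the right and rows downward; lengths in m; the calibration is good to about 2 mm. A picture is of the moment at which its call begins. There is no depth.
- ctrl.finish_job(): hands the job in; it is judged then, once.
The state is a dict: "t": time; "q": joint angles; "dq": joint speeds; "effort": joint torques, N m; "tool_pos": TCP position; "tool_rot": TCP orientation; "contact_force": force on the tool from outside, world axes, zero at the start; "wrist_torque": the same for the moment, N m; "opening": finger opening in m; "grip_force": force on a finger pad.
Only numpy, scipy, OpenCV 4.12 (cv2) and the standard library are available. Lean on these libraries where they do the work, as an engineer would, in place of code of your own. Each camera call takes 0.05 s, during which the arm holds its last target. There are 200 camera calls.

## Working session

There is one attempt and no reset: what is moved stays moved. The work goes in short steps, Python scripts to look and compute and a shell command to move; the robot and the scene stay as the last step left them, time stands still between calls to the robot, and variables do not carry over. Pictures are saved under pics/ and viewed, at most 10 in all, crops included, and the job is handed in when it is done.

```bash
ls; mkdir -p pics; python3 - <<'E'
from station import ctrl
import cv2,numpy as np
for n in ["scene","top"]:
    d=ctrl.get_image(n); cv2.imwrite(f"pics/{n}0.png",d["image"][:,:,::-1]); np.save(f"pics/{n}0.npy",d,allow_pickle=True)
    print({k:v for k,v in d.items() if k!="image"})
print(ctrl.get_obs())
E
```

```text
pics
{'fovy': 53.964021838004804, 'cx': 282.28619682372937, 'cy': 206.8543841228277, 'xyz': array([-0.17259915,  0.60584518,  0.75056574]), 'attitude': array([ 0.47554107, -1.11208418, -2.08547868])}
{'fovy': 47.62421680895681, 'cx': 282.88049871543865, 'cy': 215.79862675171307, 'xyz': array([0.44159793, 0.01403542, 1.10443957]), 'attitude': array([ 0.05057507, -0.05420686, -1.57616275])}
{'t': 0.1, 'q': array([-1.43801425e+00,  5.32803770e-02,  1.61415662e+00,  1.36086524e-05,
        1.47599043e+00, -1.19034433e-01]), 'dq': array([-0.00193318, -0.00198174, -0.00400057, -0.00079761, -0.00053865,
        0.00215406]), 'effort': array([ 1.12514303e-03, -3.94904351e+01, -3.71362102e+01, -4.72896227e-05,
        3.96392730e-03,  1.50650555e-05]), 'tool_pos': array([ 0.1556358 , -0.60473348,  0.23019248]), 'tool_rot': array([-3.11490383e+00, -3.94275731e-01, -1.46663674e-06]), 'contact_force': array([ 0.14941202,  0.47669259, -0.46411621]), 'wrist_torque': array([-0.03212982, -0.00480005, -0.02554623]), 'grip_force': 0.0, 'opening': 0.08536717541423375}
```

View pics/scene0.png

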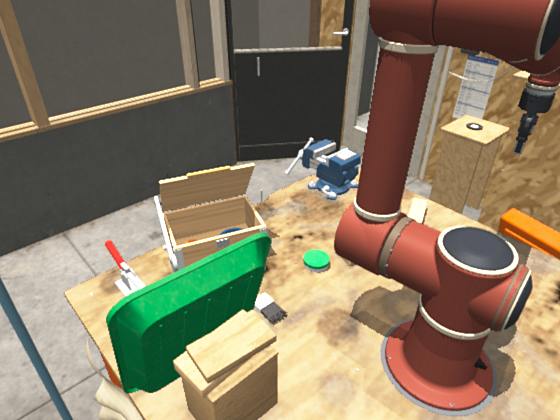

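View pics/top0.png

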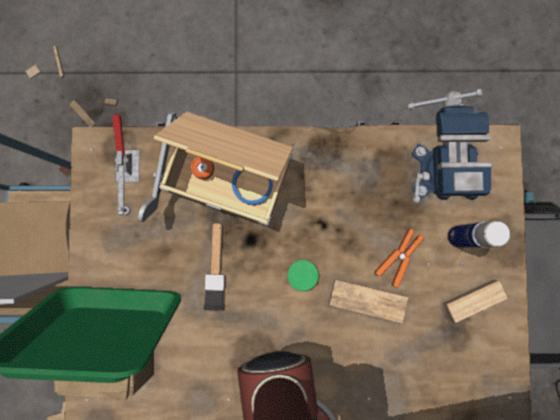

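The scene view shows the open chest at about (215,215), with the stay on its left. In the top view the chest is centred near (228,168), and the stay tab is near (150,208). I'll enlarge both.

```bash
python3 - <<'E'
import cv2
a=cv2.imread("pics/top0.png")[100:235,110:310]; cv2.imwrite("pics/c1.png",cv2.resize(a,None,fx=4,fy=4,interpolation=cv2.INTER_CUBIC))
a=cv2.imread("pics/scene0.png")[150:290,140:290]; cv2.imwrite("pics/c2.png",cv2.resize(a,None,fx=4,fy=4,interpolation=cv2.INTER_CUBIC))
E
```

```text
(no output)
```

View pics/c1.png

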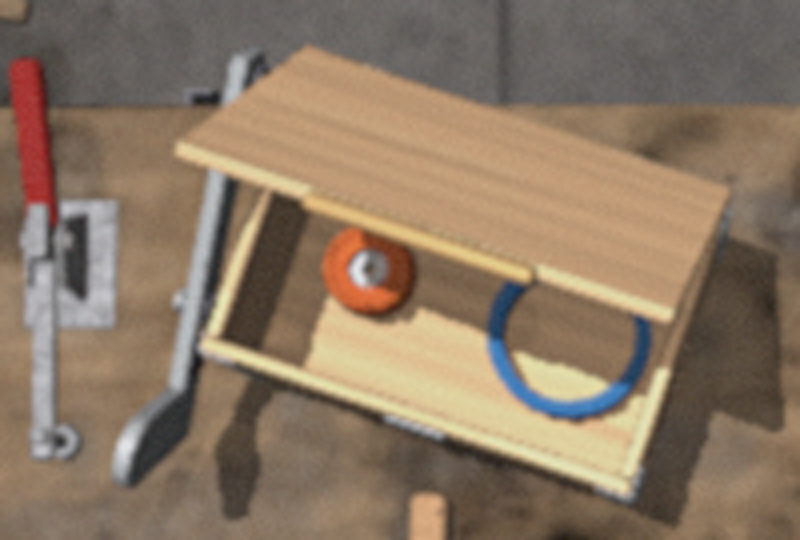

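View pics/c2.png

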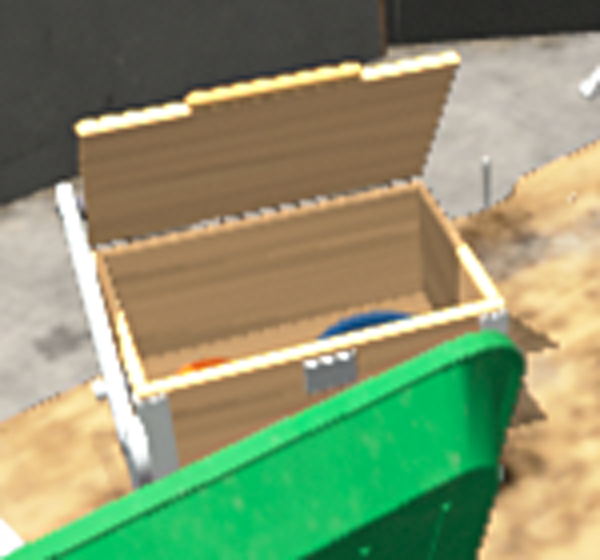

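```bash
cat > h.py <<'E'
import numpy as np
from scipy.spatial.transform import Rotation as R
def ray(d,px):
    f=d["image"].shape[0]/2/np.tan(np.radians(d["fovy"])/2)
    v=np.array([(px[0]-d["cx"])/f,-(px[1]-d["cy"])/f,-1.])
    return np.array(d["xyz"]),R.from_rotvec(d["attitude"]).apply(v)
def plane(d,px,z):
    o,v=ray(d,px); return o+v*(z-o[2])/v[2]
def tri(d1,p1,d2,p2):
    o,v=ray(d1,p1);q,w=ray(d2,p2)
    s=np.linalg.lstsq(np.c_[v,-w],q-o,rcond=None)[0]; a=o+v*s[0];b=q+w*s[1]
    return (a+b)/2,np.linalg.norm(a-b)
def ld(n): return np.load(f"pics/{n}.npy",allow_pickle=True).item()
E
python3 - <<'E'
from h import *
t=ld("top0");s=ld("scene0")
c=lambda x,y:(110+x/4-.4,100+y/4-.4); e=lambda x,y:(140+x/4-.4,150+y/4-.4)
P={"FL":((205,350),(140,393)),"FR":((632,493),(502,303)),"lidL":((178,150),(78,128)),"lidR":((672,317),(458,57)),"pin":((178,300),(100,387)),"stripL":((303,203),(188,100)),"stripR":((532,277),(362,70))}
for k,(a,b) in P.items():
    print(k,tri(t,c(*a),s,e(*b)),plane(t,c(*a),.105))
print("tab tip",plane(t,c(125,475),.12),plane(t,c(182,390),.10), "piv end",plane(t,c(247,60),.16))
E
```

```text
FL (array([0.57084988, 0.2694765 , 0.10241307]), np.float64(0.0002388625341983051)) [0.57058978 0.26891653 0.105     ]
FR (array([0.49425733, 0.04431786, 0.10124153]), np.float64(0.0012545101539735183)) [0.49363674 0.04374333 0.105     ]
lidL (array([0.64395083, 0.24577089, 0.24771603]), np.float64(0.00014012434317727093)) [0.67771059 0.28444437 0.105     ]
lidR (array([0.5653907 , 0.02024836, 0.24684944]), np.float64(0.002175672496466071)) [0.58672342 0.02221952 0.105     ]
pin (array([0.59730173, 0.28383471, 0.0990783 ]), np.float64(0.0029492019309262946)) [0.59729051 0.28348409 0.105     ]
stripL (array([0.61713571, 0.18650722, 0.25595001]), np.float64(0.0012225358917367076)) [0.64882396 0.21778269 0.105     ]
stripR (array([0.58300256, 0.0831767 , 0.25301483]), np.float64(0.002338685462175872)) [0.6084939  0.09625136 0.105     ]
tab tip [0.50375402 0.30577797 0.12      ] [0.5499726  0.28213933 0.1       ] piv end [0.71051251 0.2353443  0.16      ]
```

The chest pose fits its known size: the front edge measures 238 mm and the yaw is about -0.33. The lid edge is at z 0.248, so the lid is at about 1.0 rad. The wrist will pass near the green tray, so I'll check its height and then work out the tab path.

```bash
cat >> h.py <<'E'
psi=-0.331; C=np.array([.6102,.1295,0]); ex=np.array([np.cos(psi),np.sin(psi),0]); ey=np.array([-np.sin(psi),np.cos(psi),0]); ez=np.array([0,0,1.])
pin=np.array([-62.5,99.5]); Hg=np.array([82.5,105.5])
def piv(th): c,s=np.cos(th),np.sin(th); return Hg+58*np.array([-c,s])+4*np.array([s,c])
def bar(ph): return np.array([-np.cos(ph),-np.sin(ph)]),np.array([-np.sin(ph),np.cos(ph)])
from scipy.optimize import brentq
def state(u,v,pin=pin):   # pin at (u,v) on bar -> th,ph
    th=brentq(lambda t:np.linalg.norm(piv(t)-pin)-np.hypot(u,v),-.1,1.6)
    w=pin-piv(th); ph=np.arctan2(-w[1],-w[0])+np.arctan2(v,u)
    return th,ph
def tab(th,ph,u=195,v=50): d,n=bar(ph); return piv(th)+u*d+v*n
def world(p,y=130): return C+(ex*p[0]+ey*y+ez*p[1])/1000
def chest(w): w=np.asarray(w)-C; return 1000*np.array([w@ex,w@ey,w@ez])
def toolR(tilt): # z forward-down, tilt from vertical
    z=ex*np.sin(tilt)-ez*np.cos(tilt); y=-ey; return R.from_matrix(np.c_[np.cross(y,z),y,z])
E
python3 - <<'E'
from h import *
t=ld("top0");s=ld("scene0")
for n,a,b in [("trayA",(180,292),(270,237)),("trayB",(150,378),(262,290)),("trayC",(60,290),(113,318)),("blk",(157,350),(276,352))]:
    print(n,tri(t,a,s,b))
for u,v in [(130,2.5),(143,2.5),(151,2.5),(147,-20),(130,-17.5),(115,-17.5),(105,-17.5),(98,-17.5),(92,-17),(89,-17),(88.3,-17)]:
    try: th,ph=state(u,v)
    except Exception as e: print(u,e);continue
    print(u,v,round(th,3),round(ph,3),tab(th,ph).round(1),world(tab(th,ph)).round(3))
print(np.linalg.norm(piv(0)-pin))
o=R.from_rotvec([-3.11490383e+00, -3.94275731e-01,0]);print(o.as_matrix().round(2),toolR(.6).as_matrix().round(2))
E
```

```text
trayA (array([0.34648933, 0.18505802, 0.22620679]), np.float64(0.043615375307939394))
trayB (array([0.21753502, 0.26653893, 0.22394073]), np.float64(0.03183903505295866))
trayC (array([0.37358063, 0.46897179, 0.17129989]), np.float64(0.04901135709254422))
blk (array([0.21444968, 0.274649  , 0.06349135]), np.float64(0.025755297280067903))
130 2.5 0.998 0.472 [-142.   112.2] [0.518 0.299 0.112]
143 2.5 1.222 0.465 [-130.3  118.6] [0.529 0.295 0.119]
151 2.5 1.364 0.451 [-122.8  123.1] [0.536 0.292 0.123]
147 -20 1.316 0.304 [-129.3  151.9] [0.53  0.294 0.152]
130 -17.5 1.017 0.32 [-145.4  143.2] [0.515 0.3   0.143]
115 -17.5 0.758 0.282 [-158.1  142.1] [0.503 0.304 0.142]
105 -17.5 0.571 0.227 [-165.4  145. ] [0.496 0.306 0.145]
98 -17.5 0.423 0.166 [-169.3  150. ] [0.492 0.307 0.15 ]
92 -17 0.267 0.09 [-171.1  157. ] [0.491 0.308 0.157]
89 -17 0.167 0.029 [-170.4  163.4] [0.491 0.308 0.163]
88.3 -17 0.139 0.011 [-169.9  165.3] [0.492 0.308 0.165]
87.5728268357257
[[ 0.97  0.25 -0.  ]
 [ 0.25 -0.97  0.  ]
 [ 0.   -0.   -1.  ]] [[ 0.78 -0.32  0.53]
 [-0.27 -0.95 -0.18]
 [ 0.56  0.   -0.83]]
```

```bash
cat >> h.py <<'E'
def rel(tcp,Rt,o=None):
    if o is None:
        from station import ctrl; o=ctrl.get_obs()
    R0=R.from_rotvec(o["tool_rot"])
    return (1000*R0.inv().apply(np.asarray(tcp)-o["tool_pos"])).round(1),(R0.inv()*Rt).as_rotvec().round(3)
def grasp(p,tilt,y=130,back=0): # p chest x,z of grip point -> TCP pose
    Rt=toolR(tilt); z=Rt.as_matrix()[:,2]
    return world(p,y)+z*(.019-back),Rt
E
python3 - <<'E'
from h import *
print(rel([.38,-.15,.40],toolR(0.0)))
print(rel(*grasp([-142,112.2],.3,back=.10)), grasp([-142,112.2],.3,back=.10)[0])
E
```

```text
(array([ 330.6, -384.8, -169. ]), array([-0.002,  0.   ,  0.583]))
(array([ 556.2, -797.6,   42.2]), array([-0.089,  0.292,  0.578])) [0.49551885 0.30637105 0.18958226]
```

```bash
python3 -m handwheel '[{"gripper":-1,"offset":[30,-35,-60],"rotation":[0,0,0.1]},{"gripper":-1,"offset":[70,-80,-110],"rotation":[0,0,0.2]},{"gripper":-1,"offset":[110,-125,-140],"rotation":[0,0,0.3]},{"gripper":-1,"offset":[150,-170,-169],"rotation":[0,0,0.4]},{"gripper":-1,"offset":[190,-215,-169],"rotation":[0,0,0.5]},{"gripper":-1,"offset":[230,-265,-169],"rotation":[0,0,0.58]},{"gripper":-1,"offset":[270,-315,-169],"rotation":[0,0,0.58]},{"gripper":-1,"offset":[310,-360,-169],"rotation":[0,0,0.58]}]' 60
python3 - <<'E'
from h import *
print(rel(*grasp([-142,112.2],.3,back=.10)))
E
```

```text
t: 1.1
tool_pos: [0.3522, -0.2065, 0.3999]
tool_rot: [3.099, -0.514, 0.001]
contact_force: [1.1, -0.3, -0.7]
opening: 0.0855
grip_force: 0.0
(array([ -30.2, -531.7,  210.3]), array([-0.   ,  0.299,  0.002]))
```

```bash
python3 -m handwheel '[{"gripper":-1,"offset":[0,-55,0],"rotation":[0,0,0]},{"gripper":-1,"offset":[-5,-115,0],"rotation":[0,0.04,0]},{"gripper":-1,"offset":[-10,-175,0],"rotation":[0,0.08,0]},{"gripper":-1,"offset":[-15,-235,0],"rotation":[0,0.12,0]},{"gripper":-1,"offset":[-20,-295,0],"rotation":[0,0.16,0]},{"gripper":-1,"offset":[-25,-355,0],"rotation":[0,0.2,0]},{"gripper":-1,"offset":[-30,-415,0],"rotation":[0,0.25,0]},{"gripper":-1,"offset":[-30,-470,20],"rotation":[0,0.3,0]}]'
python3 - <<'E'
from h import *
import cv2
from station import ctrl
d=ctrl.get_image("wrist"); cv2.imwrite("pics/w1.png",d["image"][:,:,::-1]); np.save("pics/w1.npy",d,allow_pickle=True)
print(d["xyz"],d["attitude"],d["fovy"])
print(rel(*grasp([-142,112.2],.3,back=.10)))
E
```

```text
t: 2.1
tool_pos: [0.4755, 0.2488, 0.3818]
tool_rot: [3.019, -0.498, 0.464]
contact_force: [1.0, 0.2, 0.1]
opening: 0.0854
grip_force: 0.0
[0.50667799 0.23857367 0.54110586] [-4.95014709e-04  8.45793872e-03 -1.89809320e+00] 65.88213638224697
(array([-50.9, -56.8, 178.3]), array([-0.004,  0.003,  0.009]))
```

View pics/w1.png

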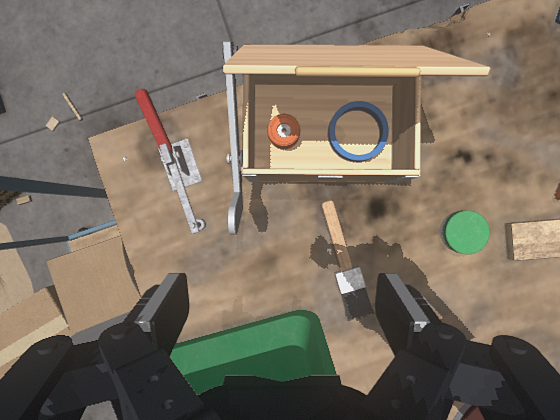

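The wrist view shows the chest square to the image. The front rim corners are at about (243,175) and (419,178), the pin tip at (228,158), the tab tip at (233,233), and a tray corner at (322,316). I'll check these against my estimates.

```bash
python3 - <<'E'
from h import *
t=ld("top0");s=ld("scene0");w=ld("w1")
c=lambda x,y:(110+x/4-.4,100+y/4-.4); e=lambda x,y:(140+x/4-.4,150+y/4-.4)
print("tray",tri(t,(178,293),w,(322,316)))
for n,a,b in [("FL",c(205,352),(243,176)),("FR",c(632,493),(420,180)),("pin",c(178,300),(228,158)),("tip",c(125,480),(233,234)),("lidL",c(178,150),(226,67)),("pivend",c(245,57),(227,42))]:
    p,r=tri(t,a,w,b); print(n,p.round(4),round(r,4),chest(p).round(1))
# predicted tab top in chest frame
th,ph=state(130,2.5)
def px(d,P):
    f=210/np.tan(np.radians(d["fovy"])/2); q=R.from_rotvec(d["attitude"]).inv().apply(P-d["xyz"])
    return (d["cx"]-f*q[0]/q[2],d["cy"]+f*q[1]/q[2])
for u,v in [(195,50),(210,76),(230,76),(190,76),(130,14),(0,14)]:
    print(u,v,px(w,world(tab(th,ph,u,v))),px(t,world(tab(th,ph,u,v))))
im=w["image"].astype(int)
for r in (120,140,200,215,225): print(r,[int(x) for x in im[r,220:250].mean(1)])
E
```

```text
tray (array([0.34724227, 0.23487327, 0.08169932]), np.float64(0.002539070927396124))
FL [0.5735 0.2768 0.0739] 0.0001 [-82.6 127.4  73.9]
FR [0.4905 0.0449 0.0929] 0.0076 [ -85.7 -118.9   92.9]
pin [0.5996 0.2863 0.0955] 0.0017 [-61.  144.9  95.5]
tip [0.5008 0.3116 0.1032] 0.0033 [-162.7  136.7  103.2]
lidL [0.6432 0.2448 0.2537] 0.0016 [ -6.3 119.7 253.7]
pivend [0.7113 0.236  0.1661] 0.0028 [ 61.  133.6 166.1]
195 50 (np.float64(237.31427914278004), np.float64(217.67119969021667)) (np.float64(145.48627651631037), np.float64(211.67417741823516))
210 76 (np.float64(235.4505053324673), np.float64(237.685550229239)) (np.float64(139.06608230248872), np.float64(222.67277694444653))
230 76 (np.float64(236.43721368332865), np.float64(250.78449006693143)) (np.float64(137.46817681731122), np.float64(231.05116765520373))
190 76 (np.float64(234.41880153322032), np.float64(223.98927819013406)) (np.float64(140.690187435623), np.float64(214.15701209666872))
130 14 (np.float64(237.73732430369964), np.float64(161.8213332379248)) (np.float64(157.73846642313978), np.float64(178.4235139498749))
0 14 
[... 182 characters left out ...]
1, 207, 203, 204, 206, 219, 124, 59, 63, 125, 134, 131, 140, 122, 112, 110, 214, 226, 206, 117, 69]
140 [133, 133, 134, 133, 134, 136, 136, 135, 134, 128, 196, 208, 204, 204, 194, 200, 129, 72, 64, 118, 134, 132, 96, 200, 223, 219, 218, 204, 116, 67]
200 [135, 136, 137, 136, 134, 131, 128, 126, 128, 129, 129, 137, 142, 141, 141, 143, 148, 104, 72, 72, 69, 69, 90, 129, 136, 142, 149, 149, 153, 159]
215 [140, 138, 135, 133, 132, 133, 131, 122, 217, 226, 221, 220, 222, 234, 151, 69, 68, 72, 72, 73, 65, 103, 121, 122, 120, 130, 133, 131, 129, 126]
225 [140, 140, 138, 137, 136, 137, 134, 125, 201, 214, 210, 209, 212, 222, 146, 72, 67, 69, 67, 112, 119, 119, 116, 117, 124, 124, 124, 123, 124, 123]
```

```bash
python3 -m handwheel '[{"gripper":-1,"offset":[-10,-10,30],"rotation":[0,0,0.009]},{"gripper":-1,"offset":[-20,-25,60],"rotation":[0,0,0.009]},{"gripper":-1,"offset":[-35,-40,95],"rotation":[0,0,0.009]},{"gripper":-1,"offset":[-45,-52,130],"rotation":[0,0,0.009]},{"gripper":-1,"offset":[-51,-59,160],"rotation":[0,0,0.009]},{"gripper":-1,"offset":[-51,-59,185],"rotation":[0,0,0.009]},{"gripper":-1,"offset":[-51,-59,210],"rotation":[0,0,0.009]},{"gripper":-1,"offset":[-51,-59,218],"rotation":[0,0,0.009]}]'
python3 - <<'E'
from h import *
import cv2
from station import ctrl
d=ctrl.get_image("wrist"); cv2.imwrite("pics/w2.png",d["image"][:,:,::-1]); np.save("pics/w2.npy",d,allow_pickle=True)
print(rel(*grasp([-142,112.2],.3,back=.0)))
def px(d,P):
    f=210/np.tan(np.radians(d["fovy"])/2); q=R.from_rotvec(d["attitude"]).inv().apply(P-d["xyz"])
    return (d["cx"]-f*q[0]/q[2],d["cy"]+f*q[1]/q[2])
th,ph=state(130,2.5)
for u,v in [(195,50),(210,76),(230,76),(190,76),(215,76),(130,14)]: print(u,v,px(d,world(tab(th,ph,u,v))))
o=ctrl.get_obs(); z=R.from_rotvec(o["tool_rot"]).as_matrix()[:,2]
print("axis",[px(d,o["tool_pos"]+z*k) for k in (0,.04)])
E
```

```text
t: 3.15
tool_pos: [0.5078, 0.296, 0.154]
tool_rot: [3.015, -0.513, 0.451]
contact_force: [-0.2, 0.4, 0.1]
opening: 0.0854
grip_force: 0.0
(array([-3.8, -5.8, 61.6]), array([ 0.002,  0.003, -0.006]))
195 50 (np.float64(273.945634816655), np.float64(249.2890596122039))
210 76 (np.float64(273.56382787075887), np.float64(296.88053667797925))
230 76 (np.float64(274.1691993714704), np.float64(322.33321953194644))
190 76 (np.float64(272.8940904925952), np.float64(268.7216077197962))
215 76 (np.float64(273.7208290372529), np.float64(303.48160873666694))
130 14 (np.float64(273.18241704813846), np.float64(130.16902590944878))
axis [(np.float64(283.63659457445715), np.float64(277.7250634633428)), (np.float64(283.3165822100897), np.float64(245.21150992103136))]
```

View pics/w2.png

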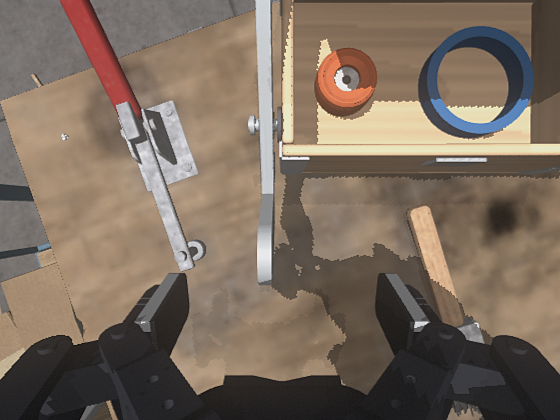

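The near view shows the tab edge centred at column 265, while the tool axis is at about 283, so it needs about 11 mm more to the left. The pin at (252,125) is within 2 mm of where I predicted along x.

```bash
sed -i 's/^psi=-0.331; C=np.array(\[.6102,.1295,0\])/psi=-0.331; C=np.array([.6118,.1342,0])/' h.py; python3 -m handwheel '[{"gripper":-1,"offset":[-1,-6,0],"rotation":[0,0,0]},{"gripper":-1,"offset":[-3,-11,15],"rotation":[0,0,0]},{"gripper":-1,"offset":[-3,-11,35],"rotation":[0,0,0]},{"gripper":-1,"offset":[-3,-11,52],"rotation":[0,0,0]},{"gripper":-1,"offset":[-3,-11,61],"rotation":[0,0,0]},{"gripper":-0.4,"offset":[-3,-11,61],"rotation":[0,0,0]},{"gripper":0.2,"offset":[-3,-11,61],"rotation":[0,0,0]},{"gripper":0.6,"offset":[-3,-11,61],"rotation":[0,0,0]}]' 80
python3 - <<'E'
from h import *
import cv2
from station import ctrl
d=ctrl.get_image("wrist"); cv2.imwrite("pics/w3.png",d["image"][:,:,::-1])
E
```

```text
t: 4.2
tool_pos: [0.5273, 0.3028, 0.0985]
tool_rot: [3.017, -0.514, 0.459]
contact_force: [-0.4, 0.1, -0.2]
opening: 0.0321
grip_force: 0.0
```

View pics/w3.png

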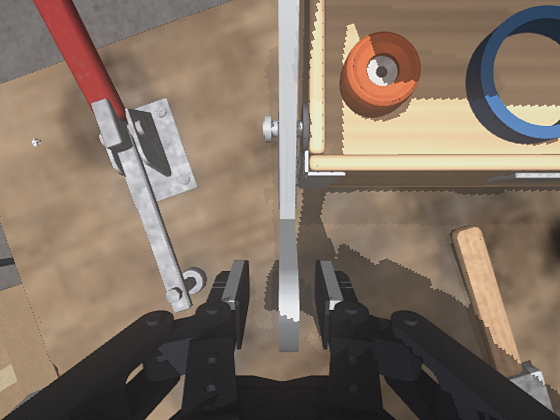

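The tab is at columns 279–298, and the pads' midline is at about 283 with the tab between them. I'll shift 2 mm and close.

```bash
python3 -m handwheel '[{"gripper":0.6,"offset":[0,1.5,0],"rotation":[0,0,0]},{"gripper":0.8,"offset":[0,1.5,0],"rotation":[0,0,0]},{"gripper":1,"offset":[0,1.5,0],"rotation":[0,0,0]},{"gripper":1,"offset":[0,1.5,0],"rotation":[0,0,0]},{"gripper":1,"offset":[0,1.5,0],"rotation":[0,0,0]},{"gripper":1,"offset":[0,1.5,0],"rotation":[0,0,0]},{"gripper":1,"offset":[0,1.5,0],"rotation":[0,0,0]},{"gripper":1,"offset":[0,1.5,0],"rotation":[0,0,0]}]' 80
cat >> h.py <<'E'
def gp(o):
    Rm=R.from_rotvec(o["tool_rot"]).as_matrix(); return chest(o["tool_pos"]-Rm[:,2]*.019), np.arctan2(Rm[:,2]@ex,-Rm[:,2][2])
E
python3 - <<'E'
from h import *
from station import ctrl
o=ctrl.get_obs(); print(gp(o),o["contact_force"])
g,_=gp(o); th0,ph0=state(130,2.5); base=tab(th0,ph0)
for u,v in [(134,2.5),(138,2.5),(143,2.5),(147,2.5),(151,2.5)]:
    th,ph=state(u,v); d=tab(th,ph)-base
    print(u,round(th,3),round(ph-ph0,3),d.round(1), rel(o["tool_pos"]+(ex*d[0]+ez*d[1])/1000,R.from_rotvec(o["tool_rot"]),o)[0])
E
```

```text
t: 5.25
tool_pos: [0.5262, 0.3005, 0.0977]
tool_rot: [3.015, -0.513, 0.456]
contact_force: [-3.0, -3.7, 4.4]
opening: 0.0068
grip_force: 78.1
(array([-140.57316306,  129.49825667,  115.84938807]), np.float64(0.2998897783833606)) [-3.02241626 -3.69478648  4.44321228]
134 1.067 -0.0 [3.6 1.8] [ 3.9 -0.  -0.7]
138 1.135 -0.002 [7.2 3.8] [ 8.  -0.  -1.5]
143 1.222 -0.007 [11.7  6.4] [13.1 -0.1 -2.7]
147 1.292 -0.013 [15.4  8.6] [17.3 -0.1 -3.7]
151 1.364 -0.021 [19.2 10.8] [21.5 -0.1 -4.7]
```

```bash
python3 -m handwheel '[{"gripper":1,"offset":[1.5,0,-0.3],"rotation":[0,0,0]},{"gripper":1,"offset":[3,0,-0.5],"rotation":[0,0,0]},{"gripper":1,"offset":[4.5,0,-0.8],"rotation":[0,0,0]},{"gripper":1,"offset":[6,0,-1.1],"rotation":[0,0,0]},{"gripper":1,"offset":[7.5,0,-1.4],"rotation":[0,0,0]},{"gripper":1,"offset":[9,0,-1.7],"rotation":[0,0,0]},{"gripper":1,"offset":[10.5,0,-2],"rotation":[0,0,0]},{"gripper":1,"offset":[11.5,0,-2.3],"rotation":[0,0,0]}]'
python3 - <<'E'
from h import *
from station import ctrl
o=ctrl.get_obs(); f=o["contact_force"];print(gp(o),f@ex,f@ey,f[2],o["wrist_torque"])
E
```

```text
t: 6.25
tool_pos: [0.5322, 0.2983, 0.1013]
tool_rot: [3.017, -0.513, 0.443]
contact_force: [-16.3, 1.6, 5.7]
opening: 0.0072
grip_force: 78.9
(array([-134.07057257,  129.3404767 ,  119.46189179]), np.float64(0.29179905107673965)) -15.881208366075322 -3.8086515377337253 5.68950506740366 [ 0.01013768  1.7361366  -0.15312113]
```

```bash
python3 -m handwheel '[{"gripper":1,"offset":[1,0,-0.2],"rotation":[0,0,0]},{"gripper":1,"offset":[2,0,-0.4],"rotation":[0,0,0]},{"gripper":1,"offset":[2,0,-0.4],"rotation":[0,0,0]},{"gripper":1,"offset":[2,0,-0.4],"rotation":[0,0,0]},{"gripper":1,"offset":[2,0,-0.4],"rotation":[0,0,0]},{"gripper":1,"offset":[2,0,-0.4],"rotation":[0,0,0]},{"gripper":1,"offset":[2,0,-0.4],"rotation":[0,0,0]},{"gripper":1,"offset":[2,0,-0.4],"rotation":[0,0,0]}]'
python3 - <<'E'
from h import *
from station import ctrl
import cv2
o=ctrl.get_obs(); f=o["contact_force"];print(gp(o),f@ex,f@ey,f[2],o["wrist_torque"])
d=ctrl.get_image("wrist"); cv2.imwrite("pics/w4.png",d["image"][:,:,::-1])
d=ctrl.get_image("top"); np.save("pics/top4.npy",d,allow_pickle=True)
cv2.imwrite("pics/t4.png",np.hstack([cv2.resize(x[100:235,110:310,::-1],None,fx=2,fy=2) for x in (ld("top0")["image"],d["image"])]))
E
```

```text
t: 7.25
tool_pos: [0.5339, 0.2977, 0.1023]
tool_rot: [3.017, -0.514, 0.443]
contact_force: [-16.9, 1.3, 5.6]
opening: 0.0067
grip_force: 78.9
(array([-132.27058628,  129.34260142,  120.50460001]), np.float64(0.291732854452746)) -16.353504709560937 -4.273032355628489 5.602417942751205 [ 0.02986721  1.83482295 -0.07543576]
```

View pics/t4.png

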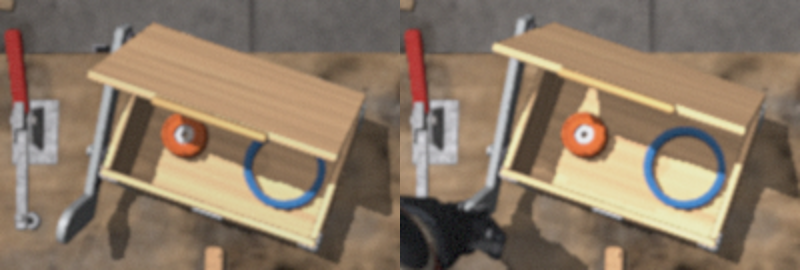

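The lid is rising under a steady 16 N or so, with about 9.5 mm of travel so far. I'll go on until the force steps up.

```bash
cat > st.py <<'E'
from h import *
from station import ctrl
o=ctrl.get_obs(); f=o["contact_force"]; g,t=gp(o)
print(g.round(1),"trav",round(np.hypot(g[0]+140.57,g[2]-115.85),2),"tilt",t.round(3),"F",(f@ex).round(1),(f@ey).round(1),f[2].round(1),"T",(o["wrist_torque"]@ey).round(2))
E
python3 -m handwheel '[{"gripper":1,"offset":[1,0,-0.2],"rotation":[0,0,0]},{"gripper":1,"offset":[2,0,-0.5],"rotation":[0,0,0]},{"gripper":1,"offset":[3,0,-0.7],"rotation":[0,0,0]},{"gripper":1,"offset":[3.5,0,-0.8],"rotation":[0,0,0]},{"gripper":1,"offset":[3.5,0,-0.8],"rotation":[0,0,0]},{"gripper":1,"offset":[3.5,0,-0.8],"rotation":[0,0,0]},{"gripper":1,"offset":[3.5,0,-0.8],"rotation":[0,0,0]},{"gripper":1,"offset":[3.5,0,-0.8],"rotation":[0,0,0]}]' >/dev/null; python3 st.py
python3 -m handwheel '[{"gripper":1,"offset":[0.5,0,-0.1],"rotation":[0,0,0]},{"gripper":1,"offset":[1,0,-0.2],"rotation":[0,0,0]},{"gripper":1,"offset":[1.5,0,-0.4],"rotation":[0,0,0]},{"gripper":1,"offset":[2,0,-0.5],"rotation":[0,0,0]},{"gripper":1,"offset":[2,0,-0.5],"rotation":[0,0,0]},{"gripper":1,"offset":[2,0,-0.5],"rotation":[0,0,0]},{"gripper":1,"offset":[2,0,-0.5],"rotation":[0,0,0]},{"gripper":1,"offset":[2,0,-0.5],"rotation":[0,0,0]}]' >/dev/null; python3 st.py
```

```text
[-129.6  129.3  122. ] trav 12.56 tilt 0.291 F -17.5 -4.8 6.4 T 2.08
[-128.1  129.3  123. ] trav 14.36 tilt 0.29 F -17.1 -5.5 7.0 T 2.25
```

```bash

for i in 1 2; do python3 -m handwheel '[{"gripper":1,"offset":[0.5,0,-0.1],"rotation":[0,0,0]},{"gripper":1,"offset":[1,0,-0.2],"rotation":[0,0,0]},{"gripper":1,"offset":[1.5,0,-0.4],"rotation":[0,0,0]},{"gripper":1,"offset":[2,0,-0.5],"rotation":[0,0,0]},{"gripper":1,"offset":[2,0,-0.5],"rotation":[0,0,0]},{"gripper":1,"offset":[2,0,-0.5],"rotation":[0,0,0]},{"gripper":1,"offset":[2,0,-0.5],"rotation":[0,0,0]},{"gripper":1,"offset":[2,0,-0.5],"rotation":[0,0,0]}]' >/dev/null; python3 st.py; done
```

```text
[-126.7  129.3  123.8] trav 15.97 tilt 0.289 F -18.2 -4.4 6.2 T 2.49
[-125.3  129.3  124.7] trav 17.65 tilt 0.288 F -19.2 -5.0 6.1 T 2.77
```

```bash

for i in 1 2; do python3 -m handwheel '[{"gripper":1,"offset":[0.5,0,-0.1],"rotation":[0,0,0]},{"gripper":1,"offset":[1,0,-0.2],"rotation":[0,0,0]},{"gripper":1,"offset":[1.5,0,-0.4],"rotation":[0,0,0]},{"gripper":1,"offset":[1.8,0,-0.4],"rotation":[0,0,0]},{"gripper":1,"offset":[1.8,0,-0.4],"rotation":[0,0,0]},{"gripper":1,"offset":[1.8,0,-0.4],"rotation":[0,0,0]},{"gripper":1,"offset":[1.8,0,-0.4],"rotation":[0,0,0]},{"gripper":1,"offset":[1.8,0,-0.4],"rotation":[0,0,0]}]' >/dev/null; python3 st.py; done
```

```text
[-124.2  129.3  125.4] trav 18.96 tilt 0.287 F -20.4 -3.3 7.5 T 3.04
[-122.9  129.3  126.1] trav 20.42 tilt 0.286 F -21.5 -3.4 7.0 T 3.25
```

```bash

python3 -m handwheel '[{"gripper":1,"offset":[0.5,0,-0.1],"rotation":[0,0,0]},{"gripper":1,"offset":[1,0,-0.2],"rotation":[0,0,0]},{"gripper":1,"offset":[1.5,0,-0.4],"rotation":[0,0,0]},{"gripper":1,"offset":[2,0,-0.5],"rotation":[0,0,0]},{"gripper":1,"offset":[2,0,-0.5],"rotation":[0,0,0]},{"gripper":1,"offset":[2,0,-0.5],"rotation":[0,0,0]},{"gripper":1,"offset":[2,0,-0.5],"rotation":[0,0,0]},{"gripper":1,"offset":[2,0,-0.5],"rotation":[0,0,0]}]' ; python3 st.py
```

```text
t: 14.35
tool_pos: [0.5433, 0.2944, 0.1083]
tool_rot: [3.019, -0.515, 0.431]
contact_force: [-24.7, 4.1, 7.0]
opening: 0.007
grip_force: 79.5
[-122.2  129.2  126.6] trav 21.3 tilt 0.284 F -24.7 -4.2 7.0 T 3.69
```

```bash

python3 -m handwheel '[{"gripper":1,"offset":[0.5,0,-0.1],"rotation":[0,0,0]},{"gripper":1,"offset":[1,0,-0.2],"rotation":[0,0,0]},{"gripper":1,"offset":[1.5,0,-0.4],"rotation":[0,0,0]},{"gripper":1,"offset":[2,0,-0.5],"rotation":[0,0,0]},{"gripper":1,"offset":[2,0,-0.5],"rotation":[0,0,0]},{"gripper":1,"offset":[2,0,-0.5],"rotation":[0,0,0]},{"gripper":1,"offset":[2,0,-0.5],"rotation":[0,0,0]},{"gripper":1,"offset":[2,0,-0.5],"rotation":[0,0,0]}]' >/dev/null; python3 st.py
python3 - <<'E'
from h import *
from station import ctrl
o=ctrl.get_obs(); R0=R.from_rotvec(o["tool_rot"])
th,ph=state(150.5,2.5);b=tab(th,ph);print(th,ph)
for u,v in [(150,-5),(149,-14),(148,-20),(147,-22),(140,-21),(130,-20),(120,-19)]:
    t,p=state(u,v); d=tab(t,p)-b; a=p-ph
    # rotate tool about ey by angle: tilt decreases as phi does; grasp point is pivot
    Rt=R.from_rotvec(-ey*a)*R0
    g=o["tool_pos"]-R0.apply([0,0,.019]); T=g+(ex*d[0]+ez*d[1])/1000+Rt.apply([0,0,.019])
    print(u,v,round(t,3),round(a,3),d.round(1),rel(T,Rt,o))
E
```

```text
[-122.   129.2  126.7] trav 21.49 tilt 0.28 F -30.7 -3.9 7.3 T 4.29
1.354633978740761 0.45217485632322835
150 -5 1.347 -0.049 [-2.2  9.7] (array([-0.4,  0. , -9.9]), array([-0.   , -0.049, -0.   ]))
149 -14 1.339 -0.109 [-4.1 21.5] (array([ -0. ,   0.1, -21.9]), array([-0.001, -0.109, -0.   ]))
148 -20 1.334 -0.149 [-5.  29.5] (array([  0.5,   0.1, -29.9]), array([-0.001, -0.149, -0.001]))
147 -22 1.321 -0.162 [-5.8 31.9] (array([  0.2,   0.1, -32.6]), array([-0.001, -0.162, -0.001]))
140 -21 1.197 -0.152 [-12.8  28.3] (array([ -7.3,   0.2, -30.9]), array([-0.001, -0.152, -0.001]))
130 -20 1.024 -0.151 [-22.   24.3] (array([-17.3,   0.2, -29.7]), array([-0.001, -0.151, -0.001]))
120 -19 0.85 -0.165 [-30.7  21.7] (array([-26.6,   0.3, -29.6]), array([-0.001, -0.165, -0.001]))
```

The stop is confirmed at 21.4 mm of travel: the last push moved it only 0.2 mm and added 6 N. I'll ease the push a little and lift.

```bash

python3 -m handwheel '[{"gripper":1,"offset":[-4,0,0],"rotation":[0,0,0]},{"gripper":1,"offset":[-4.5,0,-4],"rotation":[0,-0.02,0]},{"gripper":1,"offset":[-5,0,-8],"rotation":[0,-0.04,0]},{"gripper":1,"offset":[-5,0,-12],"rotation":[0,-0.06,0]},{"gripper":1,"offset":[-5.5,0,-16],"rotation":[0,-0.08,0]},{"gripper":1,"offset":[-5.5,0,-20],"rotation":[0,-0.10,0]},{"gripper":1,"offset":[-6,0,-24],"rotation":[0,-0.12,0]},{"gripper":1,"offset":[-6,0,-24],"rotation":[0,-0.12,0]}]' ; python3 st.py
```

```text
t: 16.35
tool_pos: [0.5411, 0.2952, 0.1354]
tool_rot: [3.056, -0.521, 0.279]
contact_force: [-1.5, -2.8, -5.0]
opening: 0.007
grip_force: 78.3
[-122.6  129.3  154.1] trav 42.22 tilt 0.182 F -0.5 -3.1 -5.0 T 1.01
```

```bash
cat >> h.py <<'E'
from scipy.optimize import fsolve
th0,ph0=state(130,2.5); d0,n0=bar(ph0); G0=np.array([-140.57,115.85]); ug,vg=(G0-piv(th0))@d0,(G0-piv(th0))@n0
def est(g,guess=(1.2,.35)):
    th,ph=fsolve(lambda s:tab(s[0],s[1],ug,vg)-np.array([g[0],g[2]]),guess); d,n=bar(ph); w=pin-piv(th)
    return th,ph,w@d,w@n
E
cat >> st.py <<'E'
e=est(g,(e0:=(float(__import__("sys").argv[1]),float(__import__("sys").argv[2])) if len(__import__("sys").argv)>2 else (1.2,.35)))
print("th %.3f ph %.3f (ph by tilt %.3f) pin u %.1f v %.1f"%(e[0],e[1],ph0+t-.30,e[2],e[3]))
E
cat > plan.py <<'E'
# args: guess th ph ; then u,v targets. prints tool-axis moves from the measured pose
from h import *; import sys
from station import ctrl
o=ctrl.get_obs(); g,t=gp(o); R0=R.from_rotvec(o["tool_rot"])
for a in sys.argv[1:]:
    u,v=map(float,a.split(",")); th,ph=state(u,v); p=tab(th,ph,ug,vg); tilt=.30+ph-ph0
    Rt=R.from_rotvec(-ey*(tilt-t))*R0; gw=o["tool_pos"]-R0.apply([0,0,.019])
    T=gw+(ex*(p[0]-g[0])+ez*(p[1]-g[2]))/1000+Rt.apply([0,0,.019])
    print(u,v,"th %.3f ph %.3f"%(th,ph),rel(T,Rt,o))
E
python3 st.py; python3 plan.py 150,-20 146,-22 140,-21 130,-20 120,-19; python3 -c "from h import *;print(ug,vg)"
```

```text
[-122.6  129.3  154.1] trav 42.22 tilt 0.182 F -0.5 -3.1 -5.0 T 1.01
th 1.395 ph 0.313 (ph by tilt 0.354) pin u 151.7 v -17.9
150.0 -20.0 th 1.369 ph 0.301 (array([-2.2,  0. , -2.5]), array([-0.   , -0.053,  0.   ]))
146.0 -22.0 th 1.303 ph 0.291 (array([-5.9,  0. , -4.6]), array([-0.   , -0.063,  0.   ]))
140.0 -21.0 th 1.197 ph 0.300 (array([-12.1,   0.1,  -2.4]), array([-0.   , -0.054,  0.   ]))
130.0 -20.0 th 1.024 ph 0.301 (array([-22. ,   0.1,  -0.2]), array([-0.   , -0.053,  0.   ]))
120.0 -19.0 th 0.850 ph 0.287 (array([-31.2,   0.2,   0.9]), array([-0.   , -0.067,  0.   ]))
192.0905767365486 52.57002776634711
```

```bash

python3 -m handwheel '[{"gripper":1,"offset":[-0.5,0,-3],"rotation":[0,-0.03,0]},{"gripper":1,"offset":[-1,0,-6],"rotation":[0,-0.06,0]},{"gripper":1,"offset":[-3,0,-6],"rotation":[0,-0.06,0]},{"gripper":1,"offset":[-5,0,-6],"rotation":[0,-0.06,0]},{"gripper":1,"offset":[-7,0,-6],"rotation":[0,-0.06,0]},{"gripper":1,"offset":[-9,0,-5.5],"rotation":[0,-0.06,0]},{"gripper":1,"offset":[-11,0,-5],"rotation":[0,-0.06,0]},{"gripper":1,"offset":[-12,0,-5],"rotation":[0,-0.06,0]}]' 100; python3 st.py; python3 plan.py 130,-20 120,-19 110,-18.5 105,-18
```

```text
t: 17.35
tool_pos: [0.53, 0.2992, 0.1401]
tool_rot: [3.072, -0.522, 0.194]
contact_force: [-6.2, -7.3, 2.6]
opening: 0.0063
grip_force: 100.8
[-133.3  129.5  159. ] trav 43.71 tilt 0.126 F -3.5 -8.9 2.6 T -0.37
th 1.211 ph 0.278 (ph by tilt 0.298) pin u 140.3 v -24.1
130.0 -20.0 th 1.024 ph 0.301 (array([-10.9,   0.1,   7.2]), array([ 0.   ,  0.003, -0.   ]))
120.0 -19.0 th 0.850 ph 0.287 (array([-20. ,   0.1,   8.8]), array([-0.   , -0.011,  0.   ]))
110.0 -18.5 th 0.670 ph 0.250 (array([-28.4,   0.2,   7.5]), array([-0.   , -0.048,  0.   ]))
105.0 -18.0 th 0.573 ph 0.223 (array([-32.1,   0.2,   6. ]), array([-0.   , -0.075,  0.   ]))
```

```bash

python3 -m handwheel '[{"gripper":1,"offset":[-2.5,0,0],"rotation":[0,0,0]},{"gripper":1,"offset":[-5,0,2],"rotation":[0,0,0]},{"gripper":1,"offset":[-7.5,0,4],"rotation":[0,0,0]},{"gripper":1,"offset":[-10,0,6],"rotation":[0,0,0]},{"gripper":1,"offset":[-13,0,7],"rotation":[0,0,0]},{"gripper":1,"offset":[-16,0,8],"rotation":[0,0,0]},{"gripper":1,"offset":[-19,0,8],"rotation":[0,-0.01,0]},{"gripper":1,"offset":[-20,0,8],"rotation":[0,-0.01,0]}]'; python3 st.py 0.85 0.28; python3 plan.py 115,-18 110,-18 105,-18 100,-17.5
```

```text
t: 18.35
tool_pos: [0.5103, 0.3061, 0.1288]
tool_rot: [3.075, -0.522, 0.171]
contact_force: [-9.3, -5.7, 1.7]
opening: 0.0066
grip_force: 100.7
[-153.9  129.6  147.6] trav 34.49 tilt 0.111 F -6.9 -8.4 1.7 T 0.55
th 0.805 ph 0.279 (ph by tilt 0.283) pin u 117.5 v -18.9
115.0 -18.0 th 0.759 ph 0.277 (array([-2.3,  0. ,  1.2]), array([-0.   , -0.006,  0.   ]))
110.0 -18.0 th 0.668 ph 0.254 (array([-6.3,  0. , -0.2]), array([-0.   , -0.029,  0.   ]))
105.0 -18.0 th 0.573 ph 0.223 (array([-10. ,   0.1,  -2.4]), array([-0.  , -0.06,  0.  ]))
100.0 -17.5 th 0.468 ph 0.186 (array([-13.4,   0.1,  -5.1]), array([-0.001, -0.097,  0.   ]))
```

```bash

python3 -m handwheel '[{"gripper":1,"offset":[-1.3,0,0.7],"rotation":[0,-0.003,0]},{"gripper":1,"offset":[-2.6,0,1.3],"rotation":[0,-0.006,0]},{"gripper":1,"offset":[-4,0,1],"rotation":[0,-0.014,0]},{"gripper":1,"offset":[-5.3,0,0.6],"rotation":[0,-0.022,0]},{"gripper":1,"offset":[-6.6,0,0],"rotation":[0,-0.03,0]},{"gripper":1,"offset":[-8,0,-0.5],"rotation":[0,-0.04,0]},{"gripper":1,"offset":[-9.2,0,-1.2],"rotation":[0,-0.05,0]},{"gripper":1,"offset":[-10,0,-1.6],"rotation":[0,-0.06,0]}]'; python3 st.py 0.6 0.25; python3 plan.py 105,-17.5 102,-17.5 99,-17.5 96,-17.3 94,-17
```

```text
t: 19.35
tool_pos: [0.4991, 0.3101, 0.1287]
tool_rot: [3.089, -0.524, 0.072]
contact_force: [-15.0, -4.0, 4.9]
opening: 0.0064
grip_force: 100.9
[-164.6  129.7  147.7] trav 39.91 tilt 0.047 F -12.9 -8.6 4.9 T 1.26
th 0.525 ph 0.218 (ph by tilt 0.219) pin u 102.9 v -16.6
105.0 -17.5 th 0.571 ph 0.227 (array([ 1.6, -0. , -0.4]), array([ 0.   ,  0.008, -0.   ]))
102.0 -17.5 th 0.510 ph 0.204 (array([-0.5,  0. , -2.2]), array([-0.   , -0.015,  0.   ]))
99.0 -17.5 th 0.446 ph 0.176 (array([-2.4,  0. , -4.5]), array([-0.   , -0.042,  0.   ]))
96.0 -17.3 th 0.375 ph 0.145 (array([-4.1,  0. , -7.2]), array([-0.   , -0.074,  0.   ]))
94.0 -17.0 th 0.323 ph 0.121 (array([-5.1,  0. , -9.3]), array([-0.001, -0.098,  0.   ]))
```

```bash

python3 -m handwheel '[{"gripper":1,"offset":[-0.5,0,-1],"rotation":[0,-0.01,0]},{"gripper":1,"offset":[-1.2,0,-2.2],"rotation":[0,-0.02,0]},{"gripper":1,"offset":[-2,0,-3.5],"rotation":[0,-0.035,0]},{"gripper":1,"offset":[-2.8,0,-4.7],"rotation":[0,-0.05,0]},{"gripper":1,"offset":[-3.5,0,-5.8],"rotation":[0,-0.062,0]},{"gripper":1,"offset":[-4.1,0,-6.9],"rotation":[0,-0.074,0]},{"gripper":1,"offset":[-4.7,0,-8],"rotation":[0,-0.086,0]},{"gripper":1,"offset":[-5.1,0,-9],"rotation":[0,-0.098,0]}]'; python3 st.py 0.35 0.13; python3 plan.py 94,-17 92,-17 90,-17 89,-17 88,-17
```

```text
t: 20.35
tool_pos: [0.4938, 0.3119, 0.1378]
tool_rot: [-3.087, 0.523, 0.08]
contact_force: [-14.7, -3.7, 4.3]
opening: 0.0066
grip_force: 100.9
[-168.4  129.7  156.8] trav 49.48 tilt -0.052 F -12.7 -8.3 4.3 T 1.52
th 0.314 ph 0.118 (ph by tilt 0.120) pin u 93.7 v -16.8
94.0 -17.0 th 0.323 ph 0.121 (array([ 0.1, -0. ,  0. ]), array([ 0.,  0., -0.]))
92.0 -17.0 th 0.267 ph 0.090 (array([-0.8,  0. , -3.1]), array([-0.   , -0.031,  0.   ]))
90.0 -17.0 th 0.203 ph 0.052 (array([-1.3,  0. , -7. ]), array([-0.   , -0.069,  0.   ]))
89.0 -17.0 th 0.167 ph 0.029 (array([-1.4, -0. , -9.4]), array([-0.   , -0.091,  0.   ]))
88.0 -17.0 th 0.125 ph 0.003 (array([ -1.3,  -0. , -12.2]), array([-0.001, -0.118,  0.   ]))
```

```bash

python3 -m handwheel '[{"gripper":1,"offset":[-0.3,0,-1],"rotation":[0,-0.01,0]},{"gripper":1,"offset":[-0.5,0,-2.1],"rotation":[0,-0.02,0]},{"gripper":1,"offset":[-0.8,0,-3.2],"rotation":[0,-0.031,0]},{"gripper":1,"offset":[-1,0,-4.4],"rotation":[0,-0.043,0]},{"gripper":1,"offset":[-1.1,0,-5.6],"rotation":[0,-0.055,0]},{"gripper":1,"offset":[-1.3,0,-6.8],"rotation":[0,-0.068,0]},{"gripper":1,"offset":[-1.4,0,-8],"rotation":[0,-0.08,0]},{"gripper":1,"offset":[-1.4,0,-9.2],"rotation":[0,-0.091,0]}]'; python3 st.py 0.15 0.02; python3 plan.py 88,-17 87.3,-17 86.7,-17 86.3,-17 85.9,-17
```

```text
t: 21.35
tool_pos: [0.4934, 0.312, 0.1475]
tool_rot: [-3.066, 0.519, 0.218]
contact_force: [-12.6, -3.5, 3.8]
opening: 0.007
grip_force: 100.8
[-167.1  129.7  166.3] trav 57.0 tilt -0.142 F -10.8 -7.4 3.8 T 1.61
th 0.064 ph -0.003 (ph by tilt 0.030) pin u 87.3 v -14.0
88.0 -17.0 th 0.125 ph 0.003 (array([-0.6, -0. , -2.5]), array([-0.   , -0.028,  0.   ]))
87.3 -17.0 th 0.092 ph -0.019 (array([-0.5, -0. , -4.9]), array([-0.  , -0.05,  0.  ]))
86.7 -17.0 th 0.058 ph -0.042 (array([-0.2, -0. , -7.4]), array([-0.   , -0.072,  0.   ]))
86.3 -17.0 th 0.032 ph -0.059 (array([ 0.1, -0. , -9.3]), array([-0.  , -0.09,  0.  ]))
85.9 -17.0 th -0.001 ph -0.081 (array([  0.6,  -0. , -11.8]), array([-0.001, -0.112,  0.   ]))
```

```bash

python3 -m handwheel '[{"gripper":1,"offset":[-0.3,0,-1],"rotation":[0,-0.01,0]},{"gripper":1,"offset":[-0.5,0,-2],"rotation":[0,-0.02,0]},{"gripper":1,"offset":[-0.5,0,-3],"rotation":[0,-0.03,0]},{"gripper":1,"offset":[-0.5,0,-4],"rotation":[0,-0.04,0]},{"gripper":1,"offset":[-0.5,0,-5],"rotation":[0,-0.05,0]},{"gripper":1,"offset":[-0.4,0,-6],"rotation":[0,-0.058,0]},{"gripper":1,"offset":[-0.3,0,-7],"rotation":[0,-0.065,0]},{"gripper":1,"offset":[-0.2,0,-7.4],"rotation":[0,-0.072,0]}]'; python3 st.py 0.05 -0.04; python3 plan.py 86.7,-17 86.3,-17 85.9,-17 
python3 - <<'E'
from station import ctrl
import cv2,numpy as np
a=ctrl.get_image("scene")["image"][150:270,140:290,::-1];b=ctrl.get_image("top")["image"][100:220,110:260,::-1]
cv2.imwrite("pics/s5.png",cv2.resize(np.hstack([a,b]),None,fx=2.6,fy=2.6))
E
```

```text
t: 22.35
tool_pos: [0.4951, 0.3114, 0.1551]
tool_rot: [-3.044, 0.516, 0.323]
contact_force: [-9.4, -4.5, 4.5]
opening: 0.0066
grip_force: 100.8
[-164.   129.7  173.7] trav 62.39 tilt -0.212 F -7.4 -7.3 4.5 T 1.33
th -0.004 ph -0.062 (ph by tilt -0.040) pin u 86.2 v -15.2
86.7 -17.0 th 0.058 ph -0.042 (array([-0.9,  0. ,  0.5]), array([-0.   , -0.002,  0.   ]))
86.3 -17.0 th 0.032 ph -0.059 (array([-0.7, -0. , -1.5]), array([-0.  , -0.02,  0.  ]))
85.9 -17.0 th -0.001 ph -0.081 (array([-0.3, -0. , -4. ]), array([-0.   , -0.042,  0.   ]))
```

View pics/s5.png

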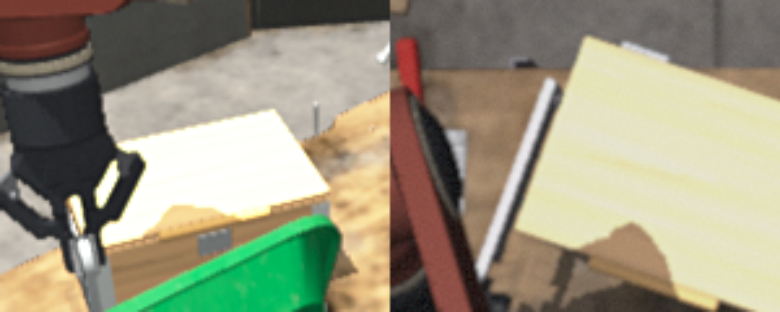

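The lid is almost shut, with a thin gap left at the front edge. I'll finish lowering it gently.

```bash

python3 -m handwheel '[{"gripper":1,"offset":[-0.3,0,-0.8],"rotation":[0,-0.007,0]},{"gripper":1,"offset":[-0.3,0,-1.6],"rotation":[0,-0.014,0]},{"gripper":1,"offset":[-0.3,0,-2.4],"rotation":[0,-0.021,0]},{"gripper":1,"offset":[-0.3,0,-3.2],"rotation":[0,-0.028,0]},{"gripper":1,"offset":[-0.2,0,-4],"rotation":[0,-0.035,0]},{"gripper":1,"offset":[0,0,-4.8],"rotation":[0,-0.042,0]},{"gripper":1,"offset":[0,0,-5.6],"rotation":[0,-0.05,0]},{"gripper":1,"offset":[0,0,-6.4],"rotation":[0,-0.058,0]}]'; python3 st.py 0.0 -0.08
```

```text
t: 23.45
tool_pos: [0.4967, 0.3109, 0.1621]
tool_rot: [-3.026, 0.512, 0.408]
contact_force: [-12.2, -5.7, 6.6]
opening: 0.0066
grip_force: 100.7
[-161.3  129.7  180.4] trav 67.78 tilt -0.268 F -9.7 -9.4 6.6 T 0.78
th -0.017 ph -0.102 (ph by tilt -0.096) pin u 85.6 v -17.8
```

```bash

python3 -m handwheel '[{"gripper":1,"offset":[-1,0,0],"rotation":[0,0,0]},{"gripper":1,"offset":[-2,0,-0.5],"rotation":[0,-0.005,0]},{"gripper":1,"offset":[-2.5,0,-1],"rotation":[0,-0.01,0]},{"gripper":1,"offset":[-2.5,0,-2],"rotation":[0,-0.015,0]},{"gripper":1,"offset":[-2.5,0,-3],"rotation":[0,-0.02,0]},{"gripper":1,"offset":[-2.5,0,-4],"rotation":[0,-0.025,0]},{"gripper":1,"offset":[-2.5,0,-4],"rotation":[0,-0.025,0]},{"gripper":1,"offset":[-2.5,0,-4],"rotation":[0,-0.025,0]}]'; python3 st.py 0.0 -0.08
python3 - <<'E'
from station import ctrl
import cv2,numpy as np
a=ctrl.get_image("scene")["image"][185:270,170:290,::-1]
cv2.imwrite("pics/s6.png",cv2.resize(a,None,fx=6,fy=6,interpolation=cv2.INTER_CUBIC))
E
```

```text
t: 24.45
tool_pos: [0.4978, 0.3105, 0.1662]
tool_rot: [-3.017, 0.512, 0.435]
contact_force: [-4.2, -6.3, 2.5]
opening: 0.0067
grip_force: 100.5
[-159.8  129.6  184.5] trav 71.26 tilt -0.287 F -1.9 -7.3 2.5 T -0.41
th -0.012 ph -0.123 (ph by tilt -0.115) pin u 85.2 v -19.9
```

View pics/s6.png

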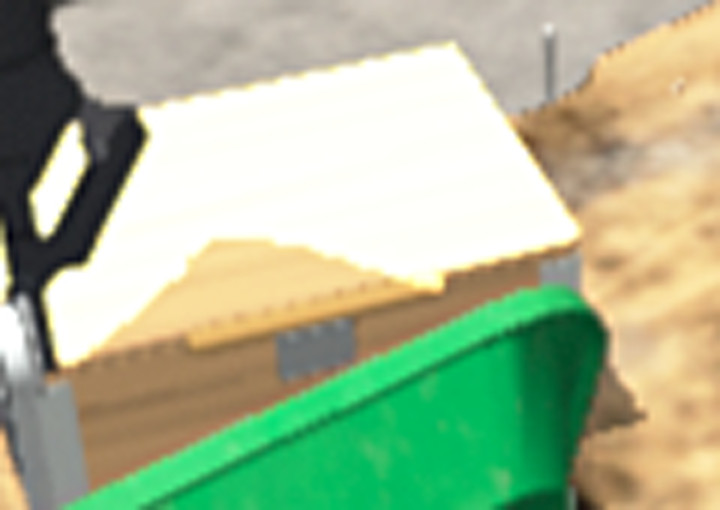

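The lid looks flush along the front edge, and the estimated lid angle is about 0. I'll set the stay back on the pin, release and withdraw.

```bash

python3 -m handwheel '[{"gripper":1,"offset":[-0.2,0,1],"rotation":[0,0.005,0]},{"gripper":1,"offset":[-0.4,0,2.2],"rotation":[0,0.012,0]},{"gripper":1,"offset":[-0.6,0,3.4],"rotation":[0,0.018,0]},{"gripper":1,"offset":[-0.8,0,4.6],"rotation":[0,0.024,0]},{"gripper":1,"offset":[-1,0,5.5],"rotation":[0,0.03,0]},{"gripper":1,"offset":[-1,0,5.5],"rotation":[0,0.03,0]},{"gripper":1,"offset":[-1,0,5.5],"rotation":[0,0.03,0]},{"gripper":1,"offset":[-1,0,5.5],"rotation":[0,0.03,0]}]' >/dev/null; python3 st.py 0.0 -0.08
```

```text
[-161.9  129.6  179.1] trav 66.79 tilt -0.255 F 2.9 -6.8 0.4 T -0.88
th -0.008 ph -0.092 (ph by tilt -0.082) pin u 85.7 v -17.5
```

```bash

python3 -m handwheel '[{"gripper":0.6,"offset":[0,0,0],"rotation":[0,0,0]},{"gripper":0,"offset":[0,0,0],"rotation":[0,0,0]},{"gripper":-0.6,"offset":[0,0,0],"rotation":[0,0,0]},{"gripper":-0.6,"offset":[0,0,0],"rotation":[0,0,0]},{"gripper":-0.6,"offset":[0,0,-15],"rotation":[0,0,0]},{"gripper":-0.6,"offset":[0,0,-40],"rotation":[0,0,0]},{"gripper":-0.6,"offset":[0,0,-75],"rotation":[0,0,0]},{"gripper":-0.6,"offset":[0,0,-110],"rotation":[0,0,0]}]'
python3 -m handwheel '[{"gripper":-0.6,"offset":[-20,0,-20],"rotation":[0,0,0]},{"gripper":-0.6,"offset":[-50,0,-30],"rotation":[0,0,0]},{"gripper":-0.6,"offset":[-70,0,-30],"rotation":[0,0,0]},{"gripper":-0.6,"offset":[-80,0,-30],"rotation":[0,0,0]},{"gripper":-0.6,"offset":[-80,0,-30],"rotation":[0,0,0]},{"gripper":-0.6,"offset":[-80,0,-30],"rotation":[0,0,0]},{"gripper":-0.6,"offset":[-80,0,-30],"rotation":[0,0,0]},{"gripper":-0.6,"offset":[-80,0,-30],"rotation":[0,0,0]}]'
python3 - <<'E'
from h import *
from station import ctrl
import cv2
d=ctrl.get_image("scene"); cv2.imwrite("pics/s7.png",d["image"][:,:,::-1]); a=cv2.imread("pics/s6.png")
im=d["image"][185:270,170:290,::-1]; im=cv2.resize(im,None,fx=6,fy=6,interpolation=cv2.INTER_CUBIC)
df=cv2.absdiff(im,a)[:,220:].max(2); print("changed fraction of the lid region since s6",(df>40).mean())
# lid front right corner top: shut predicted pixel (chest -86.5,-120,113)
def px(d,P):
    f=210/np.tan(np.radians(d["fovy"])/2); q=R.from_rotvec(d["attitude"]).inv().apply(P-d["xyz"]); return np.array((d["cx"]-f*q[0]/q[2],d["cy"]+f*q[1]/q[2]))
for th in (0,.03,.06):
    p=Hg+169*np.array([-np.cos(th),np.sin(th)])+8*np.array([np.sin(th),np.cos(th)]); print(th,[((px(d,world(p,y))-[170,185])*6).round(0) for y in (-120,120)])
print(ctrl.get_obs()["contact_force"])
E
```

```text
t: 26.5
tool_pos: [0.5203, 0.3028, 0.2666]
tool_rot: [-3.025, 0.514, 0.4]
contact_force: [0.6, -0.9, 0.2]
opening: 0.068
grip_force: 0.0
t: 27.5
tool_pos: [0.4546, 0.3255, 0.314]
tool_rot: [-3.025, 0.515, 0.402]
contact_force: [-0.0, 1.4, 0.3]
opening: 0.0682
grip_force: 0.0
changed fraction of the lid region since s6 0.04565490196078431
0 [array([569., 227.]), array([ 12., 365.])]
0.03 [array([568., 217.]), array([ 10., 354.])]
0.06 [array([568., 207.]), array([  8., 344.])]
[ 0.382478    0.02010772 -0.80327981]
```

```bash
python3 -c "
from station import ctrl; print(ctrl.finish_job())"
```

```text
the job is handed in; nothing more can be done
None
```

I pushed the stay back to its stop (21 mm), lifted it off the pin, lowered the lid under control until it was fully shut, and let go; the job was handed in at about 27.5 s with the arm clear and no contact with the other things on the bench noticed.

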